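# Press the glued gift-box lids home in order

### The job

The lids of the three gift boxes were glued one after another and still stand up on their pale inner necks. With the fingertips press lightly on the padded top of each lid until the lid is fully home on its box, in the order in which they were glued: first the round box, then the oblong one, then the square one. Leave the boxes standing where they are, pick nothing up, and leave the other things on the table alone.

Things in the scene. Friction and masses are not known exactly. Their poses are not given: they have to be found in the camera images.
- round_box: Red round gift box, 70 mm diameter, tray 45 mm high, loose on the table, about 0.4 kg. Origin: centre of its underside; z up. With its lid fully down the box is 85 mm high in all (panel included), with the lid raised up to 103 mm.
- round_box_lid_top (a point): Centre of the flat top of the padded red panel on the round box's lid: the panel is 4 mm smaller all round than the lid, stands 14 mm above it and gives up to 12 mm under the finger like firm foam (about 0.7 N per mm, then hard), springing back when let go. The lid below it has the outline of the box and is 26 mm deep. The point moves down with lid and panel. Any part of the panel may be pressed.
- round_box_lid (a joint): How far this lid has been pushed down, in m: about 0 to 0.003 at the start (standing up on the pale inner neck), 0.018 fully down, where it meets a hard stop. It slides straight down against about 2.5 N of friction and stays where it is left.
- long_box: Red oblong gift box, 60 mm along its x by 150 mm along its y, tray 35 mm high, loose on the table, about 0.4 kg. Origin: centre of its underside; z up. With its lid fully down the box is 75 mm high in all (panel included), with the lid raised up to 93 mm.
- long_box_lid_top (a point): Centre of the flat top of the padded red panel on the long box's lid: the panel is 4 mm smaller all round than the lid, stands 14 mm above it and gives up to 12 mm under the finger like firm foam (about 0.7 N per mm, then hard), springing back when let go. The lid below it has the outline of the box and is 26 mm deep. The point moves down with lid and panel. Any part of the panel may be pressed.
- long_box_lid (a joint): How far this lid has been pushed down, in m: about 0 to 0.003 at the start (standing up on the pale inner neck), 0.018 fully down, where it meets a hard stop. It slides straight down against about 2.5 N of friction and stays where it is left.
- square_box: Red square gift box, 70 x 70 mm, tray 70 mm high, loose on the table, about 0.4 kg. Origin: centre of its underside; z up. With its lid fully down the box is 110 mm high in all (panel included), with the lid raised up to 128 mm.
- square_box_lid_top (a point): Centre of the flat top of the padded red panel on the square box's lid: the panel is 4 mm smaller all round than the lid, stands 14 mm above it and gives up to 12 mm under the finger like firm foam (about 0.7 N per mm, then hard), springing back when let go. The lid below it has the outline of the box and is 26 mm deep. The point moves down with lid and panel. Any part of the panel may be pressed.
- square_box_lid (a joint): How far this lid has been pushed down, in m: about 0 to 0.003 at the start (standing up on the pale inner neck), 0.018 fully down, where it meets a hard stop. It slides straight down against about 2.5 N of friction and stays where it is left.
- weight: Brass paper weight with a knob, 40 x 40 x 44 mm, loose; to be left alone. Origin: centre of its underside.
- tape: Roll of clear tape lying flat, 71 mm across, 19 mm high, loose; to be left alone. Origin: centre of its underside.
Mind the look-alikes: they are no part of the job. What is shaped like the round_box but yellow is not meant.

How it is judged:
By the outcome, as a careful person would: the job done as asked, in the order asked, and still so for the second after the job is handed in, with the robot touching nothing.
It also fails if it takes over 69 s, if anything falls off the work surface, if the arm or the gripper's body presses on something with over 40 N, if the wrist force passes 120 N, or if a joint passes its speed limit or range.

### The arm

A 6-joint arm with a two-finger parallel gripper is mounted at the origin on the work surface; the furniture and walls round the work are solid. World frame = base frame: x ahead of the robot, y to its left, z up, the work surface at z = 0. Lengths are in m, angles in rad, forces in N, time in s.
With the tool pointing down it reaches from about 0.325 to 0.775 m from the base axis. Payload 9.3 kg.
Tool frame: the origin (TCP) lies midway between the tips of the shut fingers; the grasp point (between the pads) lies 19 mm behind it; y points along the fingers, z is the direction in which the jaws open and shut, and the axes are right-handed (so a half turn about y gives the same grasp; the last joint's range is limited). The gripper opens to 85 mm and grips with 20 to 120 N. Pads are 22 mm wide; open, the fingers measure 114 mm over their backs; the gripper's body (76 mm by 85 mm) begins 54 mm behind the grasp point. The pads swing forward as they close: fully open they stand 13 mm farther back than shut.
Start: joints at [1.029, 0.259, 0.021, 1.334, 0, 1.418], TCP at [0.208, 0.509, 0.231] pointing down, gripper open.
Joint ranges: [-3.04, 3.04], [-0.91, 1.82], [-1.04, 1.36], [-1.92, 1.95], [-1.52, 1.45], [-3.14, 3.14]. Speed limits (rad/s): [2.22, 2.22, 2.79, 3.14, 3.14, 3.14].

### API

Orientations are given as a unit quaternion [x, y, z, w].
In Python, from plant import bot gives the robot as it stands.
- The arm moves only by the shell command python3 -m pendant 'ROWS' [OPENING]. ROWS is JSON, a list of rows, each a list of 4 numbers: the shift along the tool's x, y, z in cm, then the turn about the tool's y in degrees. A call has 1 to 10 rows; each row is the pose to reach, as a shift and turn from the pose measured when the call began, along the tool's axes at that moment; what a row does not reach only later rows make up. A row lasts 1/10 s, in which the tool goes at most 50 mm and 8.59 degrees, less where a joint would pass 70% of its speed; a pose out of reach is approached as far as the arm can. A call with a gripper value outside its range is refused whole. OPENING is the opening, from 0 (shut) to 1 (fully open), set as the call begins (- or left out, the last holds). The fingers move at their own pace and stop on an object; the grip force is fixed at half the most. Time passes only in rows, so rows that repeat a pose let the fingers close. It gives the time, the measured TCP pose, the force and the opening at its end, in the units of the state.
- bot.read_state(): the state, without advancing time (a new reading comes with each control period).
- bot.camera(name): name is "scene" or "top" or "wrist"; returns the picture (400x640x3 uint8, red, green, blue); there is no depth.
- bot.get_calibration(name): a dict with "intrinsics" (3x3 intrinsics, pixels), "extrinsics" (4x4, takes a point from camera to world coordinates). Camera axes: x right, y down, z forward; pixel columns grow to the right and rows downward; lengths in m; the calibration is good to about 2 mm. The wrist camera is an equidistant fisheye: a pixel r from the principal point sees the ray r / f radians off the axis. A picture is of the moment at which its call begins: read the wrist's pose just before it. get_calibration takes no time and is no camera call; for the wrist camera it gives the pose at the moment of the call.
- bot.job_done(): hands the job in, once; it reports no verdict.
The state is a dict: "t": time; "qpos": joint angles; "qd": joint speeds; "joint_torque": joint torques, N m; "eef_pos": TCP position; "orientation": TCP orientation; "contact_force": force on the tool from outside, world axes, zero at the start; "moment": the same for the moment, N m; "opening": opening from 0.0 (shut) to 1.0 (fully open).
Only numpy, scipy, OpenCV 4.12 (cv2) and the standard library are available. Lean on these libraries where they do the work, as an engineer would, in place of code of your own. Each camera call takes 0.05 s, during which the arm holds its last target. There are 200 camera calls.

## Working session

There is one attempt and no reset: what is moved stays moved. The work goes in short steps, Python scripts to look and compute and a shell command to move; the robot and the scene stay as the last step left them, time stands still between calls to the robot, and variables do not carry over. Pictures are saved under pics/ and viewed, on a budget of 10 in all, crops included, one or two more only if the job needs it, and the job is handed in when it is done.

```bash
mkdir -p pics; cat > h.py <<'E'
from plant import bot
import numpy as np, cv2
def save(n,f):
    im=bot.camera(n); cv2.imwrite(f,im[:,:,::-1]); return im
def ray(n,px):
    c=bot.get_calibration(n);K=np.array(c["intrinsics"]);E=np.array(c["extrinsics"])
    d=np.linalg.inv(K)@[px[0],px[1],1];return E[:3,3],E[:3,:3]@d
def onz(n,px,z):
    o,d=ray(n,px);return o+d*(z-o[2])/d[2]
def proj(n,p):
    c=bot.get_calibration(n);K=np.array(c["intrinsics"]);E=np.linalg.inv(np.array(c["extrinsics"]))
    q=K@(E[:3,:3]@np.array(p)+E[:3,3]);return q[:2]/q[2]
E
python3 - <<'E'
from h import *
a=save("top","pics/top.png");b=save("scene","pics/scene.png")
for n in("top","scene"):print(n,np.round(bot.get_calibration(n)["extrinsics"],3).tolist())
s=bot.read_state();print(s["t"],s["eef_pos"],s["orientation"],s["contact_force"])
E
```

```text
top [[0.014, -0.993, 0.117, 0.428], [-1.0, -0.01, 0.03, 0.129], [-0.028, -0.117, -0.993, 1.177], [0.0, 0.0, 0.0, 1.0]]
scene [[0.434, -0.487, 0.758, -0.288], [-0.901, -0.22, 0.375, -0.256], [-0.015, -0.845, -0.534, 0.669], [0.0, 0.0, 0.0, 1.0]]
0.1 [0.20838444 0.50872674 0.23070772] [ 0.69419832 -0.13676293  0.13645678 -0.69337158] [ 0.47688822 -0.63729461 -0.30869992]
```

View pics/top.png

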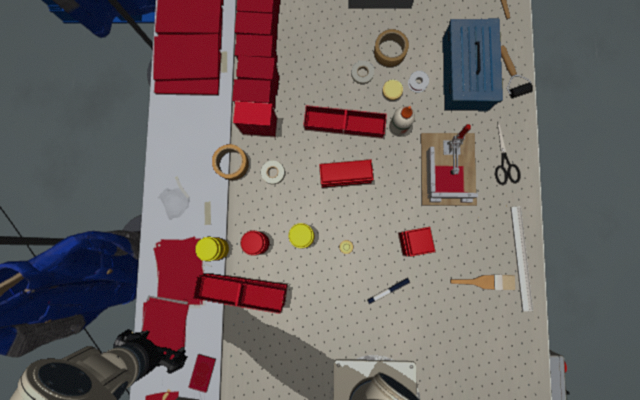

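View pics/scene.png

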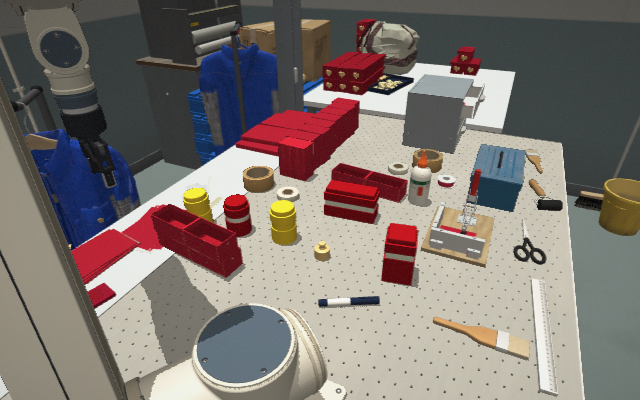

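Candidates in the top view:
- **Round:** red (254,242). The same shape in yellow is at (210,249) and (301,236), so those are not meant.
- **Oblong:** lidded box (346,173). The open red trays at (345,121) and (241,292) have no lids.
- **Square:** lidded box (417,241). The red item at (255,117) is part of the flat stack.

I'll confirm these in one crop and measure.

```bash
python3 - <<'E'
from h import *
a=cv2.imread("pics/top.png")
cv2.imwrite("pics/crop.png",cv2.resize(a[150:270,190:450],None,fx=3,fy=3,interpolation=cv2.INTER_CUBIC))
hsv=cv2.cvtColor(a,cv2.COLOR_BGR2HSV)
red=((hsv[...,0]<8)|(hsv[...,0]>172))&(hsv[...,1]>150)
for n,(u,v),z in(("round",(254,242),.1015),("long",(346,173),.0915),("square",(417,241),.1265)):
    vals=hsv[v-6:v+6,u-6:u+6,2]; print(n,"V",np.median(vals))
    for t in (60,160,190,210,220):
        m=(red&(hsv[...,2]>t)).astype(np.uint8); k,l,st,c=cv2.connectedComponentsWithStats(m)
        i=l[v,u]
        if not i: continue
        cn=max(cv2.findContours((l==i).astype(np.uint8),0,2)[0],key=cv2.contourArea)
        r=cv2.minAreaRect(cn); p=onz("top",r[0],z); s=[onz("top",q,z) for q in cv2.boxPoints(r)]
        e=s[1]-s[0];f=s[2]-s[1]
        print(t,st[i,4],np.round(r[0],1),p.round(3),"mm",round(np.linalg.norm(e)*1e3),round(np.degrees(np.arctan2(e[1],e[0]))),round(np.linalg.norm(f)*1e3))
E
```

```text
round V 178.0
60 503 [254.  242.5] [0.44  0.335 0.101] mm 71 -89 62
160 324 [251.5 242.5] [0.44  0.342 0.101] mm 52 -89 51
long V 171.0
60 1153 [346.2 173.1] [0.636 0.085 0.091] mm 146 -85 65
160 759 [346.  170.4] [0.644 0.086 0.091] mm 135 -84 44
square V 173.0
60 734 [417.5 241.5] [ 0.448 -0.101  0.127] mm 78 -79 66
160 434 [420.8 240.9] [ 0.45  -0.11   0.127] mm 55 -78 55
```

View pics/crop.png

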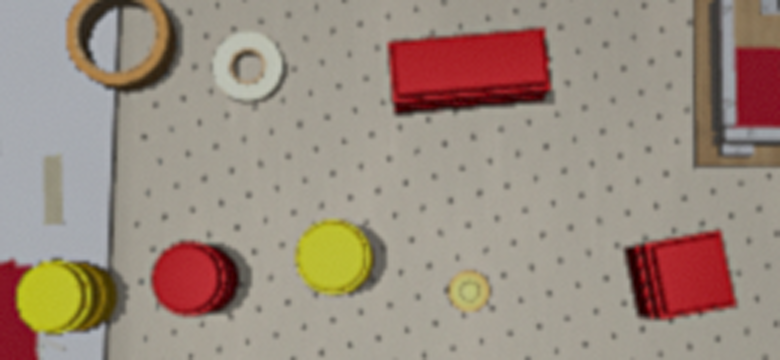

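The crop confirms it: the red round top is centred at about (251,242), the oblong at (346,170) and the square at (421,241), and all three have lids. Next I compute the shift to above the round box.

```bash
cat >> h.py <<'E'
from scipy.spatial.transform import Rotation as R
def shift(t):
    s=bot.read_state();M=R.from_quat(s["orientation"]).as_matrix()
    print("t",round(s["t"],2),"pos",np.round(s["eef_pos"],4),"F",np.round(s["contact_force"],2),"open",s["opening"],"y axis",M[:,1].round(3),"x axis",M[:,0].round(2))
    print("shift cm",np.round(M.T@(np.array(t)-s["eef_pos"])*100,2))
E
python3 -c "from h import *;shift([.440,.342,.15])"
```

```text
t 0.1 pos [0.2084 0.5087 0.2307] F [ 0.48 -0.64 -0.31] open 0.9977659392714208 y axis [-0.001 -0.001 -1.   ] x axis [ 0.93 -0.38 -0.  ]
shift cm [27.75  8.07 -6.64]
```

```bash
python3 -m pendant '[[4,0,-1,0],[8,0,-2,0],[12,0,-3,0],[16,0,-4,0],[20,0,-5,0],[24,2,-6,0],[27.7,4,-6.6,0],[27.7,7,-6.6,0],[27.7,8,-6.6,0],[27.7,8,-6.6,0]]' 0; python3 -c "from h import *;shift([.440,.342,.105])"
```

```text
t: 1.1
eef_pos: [0.4386, 0.3422, 0.1494]
orientation: [0.695, -0.138, 0.135, -0.693]
contact_force: [0.0, -0.7, 0.2]
opening: -0.003
t 1.1 pos [0.4386 0.3422 0.1494] F [ 0.03 -0.74  0.2 ] open -0.0033919325194000914 y axis [-0.004 -0.003 -1.   ] x axis [ 0.93 -0.38 -0.  ]
shift cm [0.15 4.44 0.05]
```

```bash
python3 -m pendant '[[0.1,2,0,0],[0.1,3.5,0,0],[0.1,4.4,0,0],[0.1,4.6,0,0],[0.1,4.8,0,0],[0.1,5,0,0],[0.1,5.1,0,0],[0.1,5.2,0,0],[0.1,5.2,0,0]]'; python3 - <<'E'
from h import *
shift([.44,.342,.079])
p=proj("scene",bot.read_state()["eef_pos"]).astype(int);print(p)
im=save("scene","pics/s1.png")
cv2.imwrite("pics/s1c.png",cv2.resize(im[150:300,160:440,::-1],None,fx=2.8,fy=2.8))
E
```

```text
t: 2.0
eef_pos: [0.4395, 0.3419, 0.0977]
orientation: [0.695, -0.138, 0.136, -0.693]
contact_force: [1.0, 0.8, 1.8]
opening: 0.002
t 2.0 pos [0.4395 0.3419 0.0977] F [0.99 0.85 1.79] open 0.0018879713327335818 y axis [-0.003 -0.002 -1.   ] x axis [ 0.93 -0.38 -0.  ]
shift cm [0.04 1.87 0.03]
[234 200]
```

View pics/s1c.png

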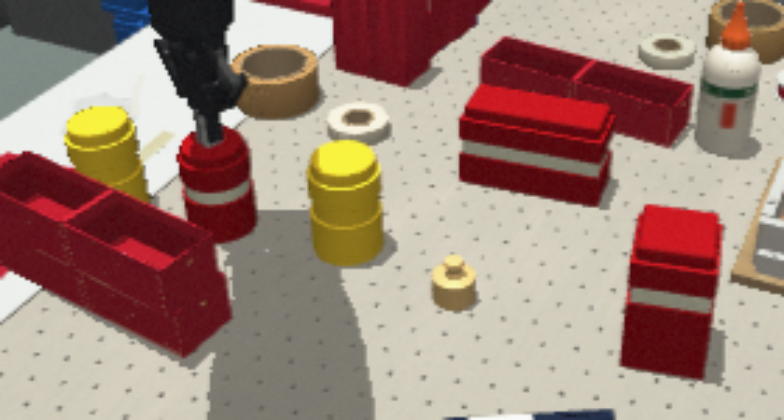

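The fingertips are on the middle of the red round panel at about crop (213,140), with light contact. I continue down slowly.

```bash
python3 -m pendant '[[0,0.3,0,0],[0,0.6,0,0],[0,0.9,0,0],[0,1.2,0,0],[0,1.4,0,0],[0,1.6,0,0],[0,1.7,0,0],[0,1.8,0,0],[0,1.9,0,0],[0,1.9,0,0]]'; python3 -c "from h import *;shift([.44,.342,.079])"
```

```text
t: 3.05
eef_pos: [0.4396, 0.3419, 0.0788]
orientation: [0.695, -0.137, 0.136, -0.693]
contact_force: [-0.6, 0.8, 4.4]
opening: -0.004
t 3.05 pos [0.4396 0.3419 0.0788] F [-0.57  0.8   4.37] open -0.0035283489818936386 y axis [-0.003 -0.002 -1.   ] x axis [ 0.93 -0.38 -0.  ]
shift cm [ 0.03 -0.02  0.02]
```

The force is 4.4 N, which is above the friction and matches foam against the hard stop. I press 1.5 mm more to confirm, then lift.

```bash
python3 -m pendant '[[0,0.1,0,0],[0,0.15,0,0],[0,0.15,0,0],[0,0.15,0,0]]'; python3 -m pendant '[[0,-1,0,0],[0,-3,0,0],[0,-6,0,0],[0,-8,0,0],[0,-8,0,0]]';python3 -c "from h import *;shift([.644,.086,.15])"
```

```text
t: 3.45
eef_pos: [0.4396, 0.3419, 0.0774]
orientation: [0.695, -0.137, 0.136, -0.693]
contact_force: [0.1, 0.8, 5.2]
opening: 0.003
t: 3.95
eef_pos: [0.4407, 0.3424, 0.1604]
orientation: [0.694, -0.136, 0.137, -0.694]
contact_force: [-0.5, 0.2, -0.8]
opening: 0.0
t 3.95 pos [0.4407 0.3424 0.1604] F [-0.51  0.15 -0.8 ] open 0.00033991318436511536 y axis [ 0.001 -0.    -1.   ] x axis [ 0.93 -0.38  0.  ]
shift cm [ 28.53   1.06 -16.02]
```

```bash
python3 -m pendant '[[4,0,-2.2,0],[8,0,-4.5,0],[12,0,-6.7,0],[16,0,-9,0],[20,0,-11.2,0],[24,0,-13.5,0],[28.5,0,-16,0],[28.5,1,-16,0],[28.5,1,-16,0],[28.5,1,-16,0]]';python3 -c "from h import *;shift([.644,.086,.098])"
```

```text
t: 4.95
eef_pos: [0.6428, 0.0868, 0.1498]
orientation: [0.694, -0.137, 0.136, -0.694]
contact_force: [-0.2, 0.9, 0.8]
opening: 0.002
t 4.95 pos [0.6428 0.0868 0.1498] F [-0.15  0.92  0.81] open 0.0016179712650355223 y axis [-0.001 -0.    -1.   ] x axis [ 0.93 -0.38 -0.  ]
shift cm [ 0.15  5.18 -0.02]
```

Long box: panel down at 0.075, so the target is about 0.069 (total shift 8.1 cm).

```bash
python3 -m pendant '[[0.1,2,0,0],[0.1,4,0,0],[0.1,5.2,0,0],[0.1,5.6,0,0],[0.1,6,0,0],[0.1,6.2,0,0],[0.1,6.2,0,0]]'; python3 -m pendant '[[0,0.3,0,0],[0,0.6,0,0],[0,0.9,0,0],[0,1.2,0,0],[0,1.5,0,0],[0,1.7,0,0],[0,1.8,0,0],[0,1.9,0,0],[0,1.9,0,0],[0,1.9,0,0]]';python3 -c "from h import *;shift([.644,.086,.068])"
```

```text
t: 5.65
eef_pos: [0.6438, 0.0867, 0.0884]
orientation: [-0.694, 0.137, -0.136, 0.694]
contact_force: [-1.3, 0.2, 1.3]
opening: 0.003
t: 6.65
eef_pos: [0.6439, 0.0866, 0.0697]
orientation: [-0.694, 0.137, -0.136, 0.694]
contact_force: [0.9, 0.5, 2.4]
opening: 0.0
t 6.65 pos [0.6439 0.0866 0.0697] F [0.9  0.47 2.4 ] open 0.00011091037397260295 y axis [-0.  0. -1.] x axis [ 0.93 -0.38 -0.  ]
shift cm [ 0.03  0.17 -0.06]
```

```bash
python3 -m pendant '[[0,0.1,0,0],[0,0.15,0,0],[0,0.2,0,0],[0,0.2,0,0],[0,0.2,0,0]]'; python3 -c "
from h import *
for i in range(4):
  bot.camera('top');print(np.round(bot.read_state()['contact_force'],2))
shift([.644,.086,.066])"
```

```text
t: 7.15
eef_pos: [0.644, 0.0867, 0.0677]
orientation: [-0.694, 0.136, -0.136, 0.694]
contact_force: [0.5, 0.2, 4.9]
opening: -0.002
[ 1.09 -0.52  4.81]
[1.37 0.61 5.55]
[1.02 0.84 5.3 ]
[0.05 0.02 4.83]
t 7.35 pos [0.644  0.0867 0.0677] F [0.05 0.02 4.83] open 0.0011068233783415454 y axis [ 0.  0. -1.] x axis [ 0.93 -0.38 -0.  ]
shift cm [ 0.02  0.17 -0.06]
```

The force is 5.1 N at 7.3 mm of foam, so this lid is home. I lift and go to the square box.

```bash
python3 -m pendant '[[0,-1,0,0],[0,-3,0,0],[0,-6,0,0],[0,-9,0,0],[0,-10,0,0],[0,-10,0,0]]';python3 -c "from h import *;shift([.45,-.11,.165])"
```

```text
t: 7.95
eef_pos: [0.6444, 0.0866, 0.1692]
orientation: [-0.694, 0.136, -0.137, 0.694]
contact_force: [-0.2, -0.1, -0.4]
opening: -0.002
t 7.95 pos [0.6444 0.0866 0.1692] F [-0.23 -0.08 -0.42] open -0.002304599425864027 y axis [ 0.002  0.    -1.   ] x axis [ 0.93 -0.38  0.  ]
shift cm [-10.54   0.37 -25.56]
```

```bash
python3 -m pendant '[[-1.6,0,-4,0],[-3.3,0,-8,0],[-5,0,-12,0],[-6.6,0,-16,0],[-8.2,0,-20,0],[-9.8,0,-24,0],[-10.5,0,-25.6,0],[-10.5,0,-25.6,0],[-10.5,0.3,-25.6,0],[-10.5,0.3,-25.6,0]]';python3 -c "from h import *;shift([.45,-.11,.13])"
```

```text
t: 8.95
eef_pos: [0.4504, -0.1098, 0.1647]
orientation: [-0.693, 0.136, -0.136, 0.694]
contact_force: [0.8, 0.2, 0.0]
opening: 0.002
t 8.95 pos [ 0.4504 -0.1098  0.1647] F [0.82 0.19 0.02] open 0.0016725949336079265 y axis [ 0.001  0.001 -1.   ] x axis [ 0.93 -0.38  0.  ]
shift cm [-0.03  3.47 -0.03]
```

Target z is about 0.103 (panel down at 0.110).

```bash
python3 -m pendant '[[0,2,0,0],[0,3,0,0],[0,3.5,0,0],[0,3.8,0,0],[0,4.1,0,0],[0,4.3,0,0],[0,4.3,0,0]]'; python3 -m pendant '[[0,0.3,0,0],[0,0.6,0,0],[0,0.9,0,0],[0,1.2,0,0],[0,1.4,0,0],[0,1.6,0,0],[0,1.7,0,0],[0,1.8,0,0],[0,1.9,0,0],[0,1.9,0,0]]';python3 -c "
from h import *
for i in range(3):
  bot.camera('top');print(np.round(bot.read_state()['contact_force'],2))
shift([.45,-.11,.103])"
```

```text
t: 9.65
eef_pos: [0.4507, -0.1098, 0.1219]
orientation: [-0.693, 0.136, -0.137, 0.694]
contact_force: [-0.1, 1.4, 2.3]
opening: -0.001
t: 10.65
eef_pos: [0.4508, -0.1098, 0.1029]
orientation: [-0.693, 0.136, -0.137, 0.694]
contact_force: [-0.2, 0.3, 5.1]
opening: -0.003
[-0.31  0.79  5.22]
[ 0.08 -0.43  4.61]
[-0.88 -0.28  5.05]
t 10.8 pos [ 0.4508 -0.1098  0.103 ] F [-0.88 -0.28  5.05] open 0.002910335584393692 y axis [ 0.002  0.001 -1.   ] x axis [ 0.93 -0.38  0.  ]
shift cm [-0.07  0.   -0.05]
```

The force is 5 N at 7 mm of foam, so this lid is home. I lift clear and check.

```bash
python3 -m pendant '[[0,-1,0,0],[0,-3,0,0],[0,-6,0,0],[0,-9,0,0],[0,-12,0,0],[0,-14,0,0],[0,-14,0,0]]'; python3 - <<'E'
from h import *
im=save("scene","pics/s2.png")
cv2.imwrite("pics/s2c.png",cv2.resize(im[150:300,160:440,::-1],None,fx=2.8,fy=2.8))
shift([0,0,0])
E
```

```text
t: 11.5
eef_pos: [0.4513, -0.1102, 0.2459]
orientation: [-0.694, 0.134, -0.138, 0.694]
contact_force: [0.7, 0.3, -0.5]
opening: -0.001
t 11.55 pos [ 0.4508 -0.11    0.2442] F [ 0.8   0.31 -0.6 ] open -0.00137096491236853 y axis [ 0.003  0.    -1.   ] x axis [ 0.93 -0.38  0.  ]
shift cm [-45.97  24.27  -6.89]
```

View pics/s2c.png

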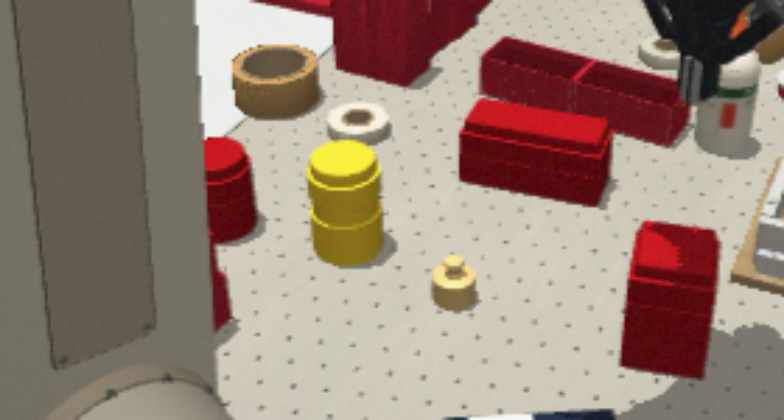

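The pale necks are gone on all three boxes: round at crop (230,190), oblong (535,150) and square (670,300). The boxes have not moved and the yellow boxes, weight and tape look untouched. I hand in.

```bash
python3 -c "from h import *;print(bot.job_done())"
```

```text
the job is handed in; nothing more can be done
None
```

I pressed all three lids fully home with the shut fingertips, in the order round, oblong, square, and handed the job in at about 11.6 s of the 69 s allowed.

- **Force:** The last press on each lid read about 5 N. That matches the padding squeezed about 7 mm against the hard stop. On the oblong box the first press read only 2.4 N, so I went 2 mm further.
- **Last picture:** No pale neck shows on any of the three boxes. They stand where they were, and the weight, the tape and the one yellow round box in view look undisturbed. The arm hid part of the round box and all of the second yellow round box.
- **Clear of the table:** The fingertips were about 13 cm above the nearest lid when I handed in, and no check failed.

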